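# Set the plate gap of a dead-weight cell with a gauge blade

### The job

Slide the blade of the green-handled gauge straight into the gap under the platen of the grey gap cell until the black line across the blade is level with the platen's front face, and leave it lying there. Only then set the two metal check weights, one at a time, upright in the two round pockets on top of the platen, so that it sinks and rests on the blade. Do not knock or shift the red gauge, the small vials beside the weights or the amber bottle just behind the cell.

Things in the scene. Friction and masses are not known exactly. Their poses are not given: they have to be found in the camera images.
- cell: gap cell: grey base fixed to the worktop; origin under the platen's middle at worktop level, +x the way the blade goes in, z up. Base 84 x 134 x 20 mm (x, y, z) centred on the origin; an apron 44 mm wide and 20 mm high runs forward to x = -127 mm and carries the gauge. Over the base a sprung aluminium platen 70 x 130 x 12 mm (x from -35 to +35); its underside starts 28 mm above the worktop
- cell_mouth (a point): point in the plane of the platen's front face, on the floor of the gap, mid-width (cell x = -35 mm, y = 0, z = 20 mm); axes as the cell's. The gap is 8 mm high at the start; under the platen two rails 3 mm high leave a channel 22 mm wide (cell y from -11 to +11 mm). Nothing stops the blade at the right depth
- platen (a joint): how far the platen has sunk, in m: 0 at the start (gap 8 mm), about 0.004 when it rests on the green gauge's 4 mm blade, at most 0.005. It is sprung up; one weight sinks it only part of the way (2 to 3 mm), two press it onto the blade
- pocket_left (a point): centre of the floor of a round pocket in the platen, 32 mm to the left of its middle seen from the robot (+ cell y). The pocket is 34 mm in diameter, 6 mm deep, open upward; axes as the cell's; the point moves down with the platen
- pocket_right (a point): centre of the floor of a round pocket in the platen, 32 mm to the right of its middle seen from the robot (- cell y). The pocket is 34 mm in diameter, 6 mm deep, open upward; axes as the cell's; the point moves down with the platen
- gauge_green: gauge lying flat, 90 g: green handle block 44 x 16 x 24 mm (x, y, z) and steel blade 14 mm wide, 4 mm thick, 70 mm long. Origin: centre of the handle's underside; +x along the blade, z up. Blade from x = 22 to 92 mm (last 8 mm only 10 mm wide), underside level with the handle's. Grip the handle across its 16 mm from above; it ends up lying on the apron
- gauge_green_line (a point): middle of the black line across the green gauge's blade, on its underside (gauge x = 47 mm, y = 0, z = 0); 45 mm of blade lie beyond it
- gauge_red: the other gauge, same shape and frame but a red handle and a 6 mm thick blade: not wanted, leave it lying
- weight_a: bare-metal check weight (200 g, varies about 10 %), 48 mm tall: round body 27 mm in diameter up to about 28 mm, then a neck and small head. Origin: centre of its underside, z up. Grip the body, fingertips about 10 mm above its underside. A small vial stands on its +x side, centres 44 to 50 mm apart. The weights are alike; either may go in either pocket
- weight_b: bare-metal check weight (200 g, varies about 10 %), 48 mm tall: round body 27 mm in diameter up to about 28 mm, then a neck and small head. Origin: centre of its underside, z up. Grip the body, fingertips about 10 mm above its underside. A small vial stands on its +x side, centres 44 to 50 mm apart. The weights are alike; either may go in either pocket
- vial_pink: small glass vial with pink contents and a black cap, 22 mm in diameter, 46 mm tall, standing close beside weight_a; origin at the centre of its underside. Leave it standing
- vial_yellow: small glass vial with yellow contents and a black cap, 25 mm in diameter, 51 mm tall, standing close beside weight_b; origin at the centre of its underside. Leave it standing
- amber_bottle: amber bottle with a black cap, 50 mm in diameter, 116 mm tall, standing behind the cell; origin at the centre of its underside. Leave it standing

How it is judged:
By the outcome, as a careful person would: the job done as asked, in the order asked, and still so for the second after the job is handed in, with the robot touching nothing.
It also fails if it takes over 72 s, if anything falls off the work surface, if the arm or the gripper's body presses on something with over 40 N, if the wrist force passes 120 N, or if a joint passes its speed limit or range.

### The arm

A 6-joint arm with a two-finger parallel gripper is mounted at the origin on a cart in front of the work surface, level with it; the furniture and walls round the work are solid. World frame = base frame: x ahead of the robot, y to its left, z up, the work surface at z = 0. Lengths are in mm, angles in rad, forces in N, time in s.
With the tool pointing down it reaches from about 350 to 775 mm from the base axis. Payload 7.3 kg.
Tool frame: the origin (TCP) lies on the mounting face of the last link; the fingertips stand 178 mm ahead of it and the grasp point (between the pads) lies 159 mm ahead of it; z points along the fingers, y is the line along which they close (so a half turn about z gives the same grasp; the last joint's range is limited). The gripper opens to 92 mm and grips with 3 to 60 N. Pads are 19 mm wide; open, the fingers measure 130 mm over their backs; the gripper's body (75 mm by 190 mm) begins 47 mm behind the grasp point.
Start: joints at [-1.318, 0.342, 1.524, -0, 1.275, -0.146], TCP at [203.884, -483.797, 404.741] pointing down, gripper open.
Joint ranges: [-2.53, 2.53], [-0.77, 2.02], [0.04, 2.7], [-1, 4.14], [0.28, 2.66], [-3.11, 3.11]. Speed limits (rad/s): [2.57, 2.57, 3.14, 3.14, 3.14, 3.14].

### API

Orientations are given as [roll, pitch, yaw] about the fixed x, y, z axes, in that order (R = Rz(yaw) Ry(pitch) Rx(roll)).
In Python, from plant import bot gives the robot as it stands.
- The arm moves only by the tool shift_gripper, called after "Request:" as name(argument=value, ...), one argument or row to a line, values as JSON. Schema: {"type":"object","properties":{"steps":{"type":"array","items":{"type":"array","prefixItems":[{"type":"number"},{"type":"array","items":{"type":"number"},"minItems":3,"maxItems":3},{"type":"number"}],"minItems":3,"maxItems":3},"minItems":1,"maxItems":5},"only":{"type":"string"},"quiet":{"type":"boolean"},"lines":{"type":"string"}},"required":["steps"],"additionalProperties":false}. steps is a list of rows, 1 to 5 of them, each written [opening, [dx, dy, dz], turn]: the finger opening in mm, then dx, dy, dz in mm, then a turn about the tool's z in rad; each row is the pose to reach, as a shift and turn from the pose commanded when the call began, along the tool's axes at that moment; what a row does not reach only later rows make up. A row lasts 1/8 s, in which the tool goes at most 62.5 mm and 0.188 rad, less where a joint would pass 70% of its speed; a pose out of reach is approached as far as the arm can. The fingers move at their own pace and stop on an object; the grip force is fixed at half the most. Time passes only in rows, so rows that do not move let the fingers close. The tool returns the time, the measured TCP pose, the force, the opening and the grip force at its end. only (a regular expression) keeps the lines of the reply that match it, lines (a string "A,B") keeps lines A to B, and quiet returns only ok. Input that does not fit is refused with a message, and nothing moves.
- bot.get_obs(): the state, without advancing time (a new reading comes with each control period).
- bot.capture(name): name is "scene" or "side" or "wrist"; returns a dict with "color" (400x640x3 uint8, red, green, blue), "K" (3x3 intrinsics, pixels), "R" (3x3) and "t" (3): a world point X has camera coordinates R X + t. Camera axes: x right, y down, z forward; pixel columns grow to the right and rows downward; lengths in mm; the calibration is good to about 2 mm. A picture is of the moment at which its call begins. There is no depth.
- bot.close_job(): hands the job in; it is judged then, once.
The state is a dict: "time": time; "joint_positions": joint angles; "dq": joint speeds; "tau": joint torques, N m; "tool_pos": TCP position; "tcp_rot": TCP orientation; "contact_force": force on the tool from outside, world axes, zero at the start; "moment": the same for the moment, N m; "grip_width": finger opening in mm; "finger_force": force on a finger pad.
Only numpy, scipy, OpenCV 4.12 (cv2) and the standard library are available. Lean on these libraries where they do the work, as an engineer would, in place of code of your own. Each camera call takes 0.05 s, during which the arm holds its last target. There are 200 camera calls.

## Working session

There is one attempt and no reset: what is moved stays moved. The work goes in short steps, Python scripts to look and compute and a tool call to move; the robot and the scene stay as the last step left them, time stands still between calls to the robot, and variables do not carry over. Pictures are saved under pics/ and viewed, at most 10 in all, crops included, and the job is handed in when it is done.

```bash
ls; mkdir -p pics
```

Run:
```python
from plant import bot
import cv2,numpy as np
o=bot.get_obs();print({k:np.round(v,3) for k,v in o.items()})
for n in("scene","side","wrist"):
    c=bot.capture(n);cv2.imwrite(f"pics/{n}0.png",c["color"][:,:,::-1]);print(n,c["K"].round(1).tolist(),c["R"].round(3).tolist(),c["t"].round(1).tolist(),"cam",(-c["R"].T@c["t"]).round(0))
```

```text
pics
plant.py
{'time': np.float64(0.0), 'joint_positions': array([-1.318,  0.343,  1.525,  0.   ,  1.275, -0.146]), 'dq': array([ 0.   , -0.   ,  0.001,  0.001, -0.002, -0.   ]), 'tau': array([ 1.0000e-03, -4.3124e+01, -2.4422e+01,  7.2000e-02,  5.6000e-02,
       -0.0000e+00]), 'tool_pos': array([ 203.871, -483.659,  404.032]), 'tcp_rot': array([-3.14 , -0.   ,  0.399]), 'contact_force': array([ 0.648, -0.294, -0.953]), 'moment': array([-0.006, -0.016, -0.053]), 'finger_force': np.float64(0.0), 'grip_width': np.float64(91.681)}
scene [[364.3, 0.0, 321.6], [0.0, 364.3, 200.8], [0.0, 0.0, 1.0]] [[-0.876, -0.482, 0.013], [-0.291, 0.508, -0.811], [0.384, -0.714, -0.585]] [490.9, 182.1, 743.1] cam [198. 675. 576.]
side [[467.2, 0.0, 315.9], [0.0, 467.2, 197.0], [0.0, 0.0, 1.0]] [[-0.745, -0.668, -0.004], [-0.442, 0.498, -0.746], [0.5, -0.553, -0.666]] [458.8, 264.4, 1194.3] cam [-139.  836.  995.]
wrist [[324.7, 0.0, 323.1], [0.0, 324.7, 204.3], [0.0, 0.0, 1.0]] [[0.388, -0.922, -0.002], [-0.881, -0.372, 0.292], [-0.27, -0.111, -0.956]] [-523.8, -36.3, 391.8] cam [ 277. -453.  384.]
```

View pics/scene0.png

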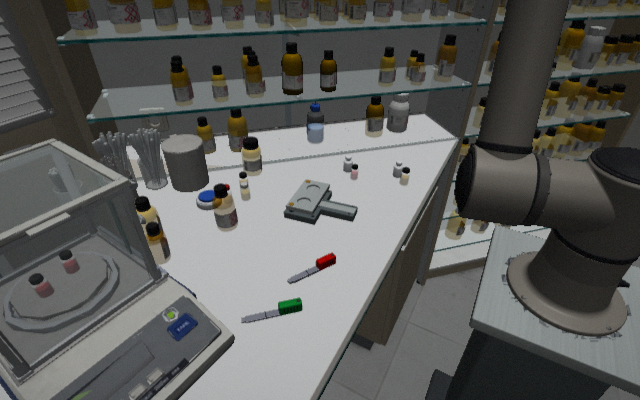

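View pics/side0.png

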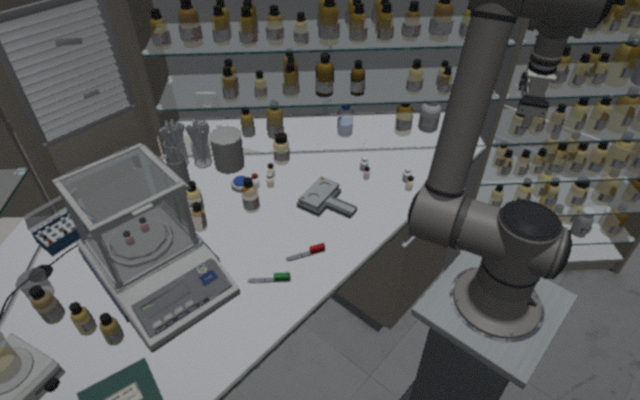

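The scene view shows the cell at (320,200), green gauge at (275,310), red at (312,268), weights at (348,163) and (398,170) with their vials just below and right, and the amber bottle at (225,207). The side view agrees.

Create h.py:
```python
import numpy as np,cv2
from plant import bot
def cast(c,p,z):
    p=np.atleast_2d(np.array(p,float)); K=np.array(c["K"]);R=np.array(c["R"]);C=-R.T@np.array(c["t"])
    d=(R.T@np.linalg.inv(K)@np.c_[p,np.ones(len(p))].T).T
    return C+d*((z-C[2])/d[:,2])[:,None]
def proj(c,X):
    X=np.atleast_2d(X)@np.array(c["R"]).T+c["t"]; u=X@np.array(c["K"]).T; return u[:,:2]/u[:,2:]
def tool(dX,yaw):  # world shift -> tool axes for tool pointing down (roll=pi)
    c,s=np.cos(yaw),np.sin(yaw); return np.array([c*dX[0]+s*dX[1], s*dX[0]-c*dX[1], -dX[2]])
def snap(n,f,crop=None,k=1):
    c=bot.capture(n);im=c["color"][:,:,::-1]
    if crop: x0,y0,x1,y1=crop; im=im[y0:y1,x0:x1]
    cv2.imwrite("pics/"+f,cv2.resize(im,None,fx=k,fy=k,interpolation=cv2.INTER_CUBIC));return c
```

Run:
```python
from h import *
c=bot.capture("scene")
for n,p,z in [("green handle",(290,307),12),("green tip",(243,319),2),("red handle",(327,261),12),("red tip",(290,280),2),("wA base",(348,170),0),("vial pink",(354,178),0),("w2",(398,176),0),("vial y",(405,183),0),("bottle",(227,226),0),("pocketL",(296,195),34),("pocketR",(315,186),34),("apron end",(350,212),20)]:
    print(n,cast(c,p,z)[0].round(0))
```

```text
green handle [455. 315.  12.]
green tip [521. 374.   2.]
red handle [451. 175.  12.]
red tip [496. 252.   2.]
wA base [ 583. -210.    0.]
vial pink [ 548. -177.    0.]
w2 [ 438. -253.    0.]
vial y [ 408. -227.    0.]
bottle [726. 180.   0.]
pocketL [624.  24.  34.]
pocketR [602. -38.  34.]
apron end [478.   3.  20.]
```

View pics/wrist0.png

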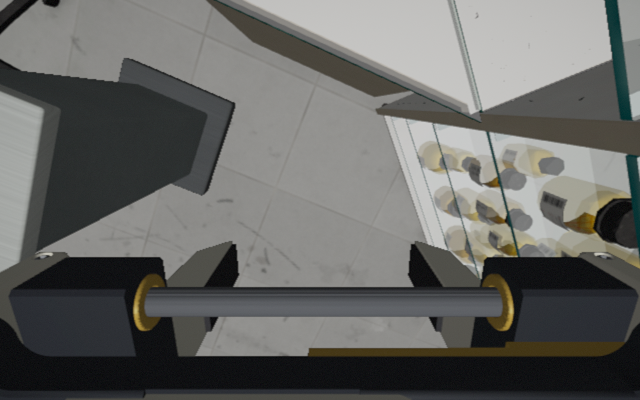

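Request:
shift_gripper(
  steps=[
    [92, [260, -170, 0], 0],
    [92, [260, -170, 0], 0],
    [92, [260, -170, 0], 0],
    [92, [260, -170, 0], 0],
    [92, [260, -170, 0], 0],
  ],
)

```text
time: 0.82
tool_pos: [378.2, -224.3, 404.8]
tcp_rot: [3.141, -0.0, 0.399]
contact_force: [2.0, -0.7, 0.1]
grip_width: 91.6
finger_force: 0.0
```

Request:
shift_gripper(
  steps=[
    [92, [228, -149, 0], 0.4],
    [92, [228, -149, 0], 0.4],
    [92, [228, -149, 0], 0.4],
    [92, [228, -149, 0], 0.4],
    [92, [228, -149, 0], 0.4],
  ],
)

```text
time: 1.45
tool_pos: [530.7, 2.1, 404.5]
tcp_rot: [-3.141, 0.0, 0.0]
contact_force: [-0.1, -0.2, 1.1]
grip_width: 91.7
finger_force: 0.0
```

Request:
shift_gripper(
  steps=[
    [92, [0, 0, 0], 0],
  ],
)

```text
time: 1.58
tool_pos: [530.6, 2.0, 404.1]
tcp_rot: [-3.141, 0.0, 0.003]
contact_force: [0.1, -1.3, 0.4]
grip_width: 91.6
finger_force: 0.0
```

```bash
python3 -c "
from h import *
snap('wrist','w1.png')"
```

```text
(no output)
```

View pics/w1.png

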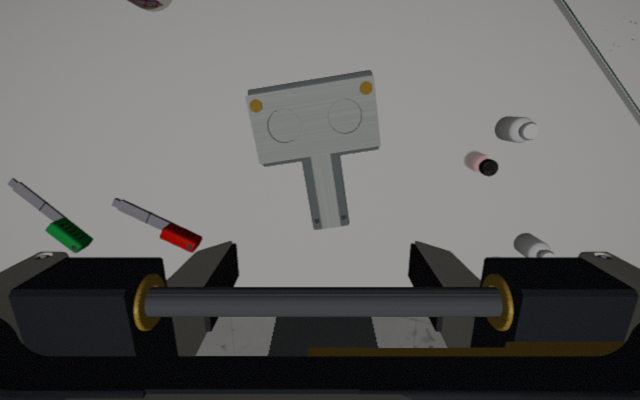

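Wrist view: platen with pockets near (284,125) and (345,116), apron down to (331,227), green handle at (70,236), red at (180,237), weight_a at (515,128), pink vial (482,164), other weight (535,247).

Run:
```python
from h import *
c=snap("wrist","w1c.png",(236,60,396,240),3.3)
im=c["color"].copy()
g=cv2.cvtColor(im,cv2.COLOR_RGB2GRAY); 
k=4;G=cv2.resize(g[60:175,236:396],None,fx=k,fy=k,interpolation=cv2.INTER_CUBIC)
print(cv2.HoughCircles(G,cv2.HOUGH_GRADIENT,1,120,param1=60,param2=15,minRadius=55,maxRadius=80)/ k if True else 0)
hsv=cv2.cvtColor(im,cv2.COLOR_RGB2HSV)
def blobs(n,lo,hi,z):
    m=cv2.inRange(hsv,lo,hi); cs,_=cv2.findContours(m,cv2.RETR_EXTERNAL,cv2.CHAIN_APPROX_NONE)
    for q in cs:
        if cv2.contourArea(q)>25:
            r=cv2.minAreaRect(q);print(n,r,cv2.contourArea(q),cast(c,r[0],z)[0].round(1))
blobs("orange",(10,120,90),(25,255,255),40);blobs("green",(45,120,40),(85,255,255),15);blobs("red",(0,150,60),(6,255,255),15)
```

```text
[[[ 46.875  64.375  17.775]
  [107.125  54.625  16.025]
  [ 18.375  46.875  15.925]]]
orange ((137.10507202148438, 309.39947509765625), (40.19937515258789, 7.932745456695557), 84.14398956298828) 128.5 [368.  229.9  40. ]
orange ((508.91412353515625, 308.83551025390625), (8.682449340820312, 41.19181823730469), 4.899092674255371) 136.0 [ 369.4 -227.6   40. ]
orange ((253.5, 104.5), (11.0, 11.0), 90.0) 97.0 [609.3  71.8  40. ]
orange ((363.5, 86.5), (11.0, 11.0), 90.0) 98.5 [626.6 -39.1  40. ]
green ((62.92000198364258, 236.9400177001953), (39.40000534057617, 11.600000381469727), 36.86989212036133) 402.0 [453.6 320.4  15. ]
red ((176.81849670410156, 239.09930419921875), (37.15950393676758, 11.420961380004883), 24.443954467773438) 374.0 [450.9 180.9  15. ]
```

View pics/w1c.png

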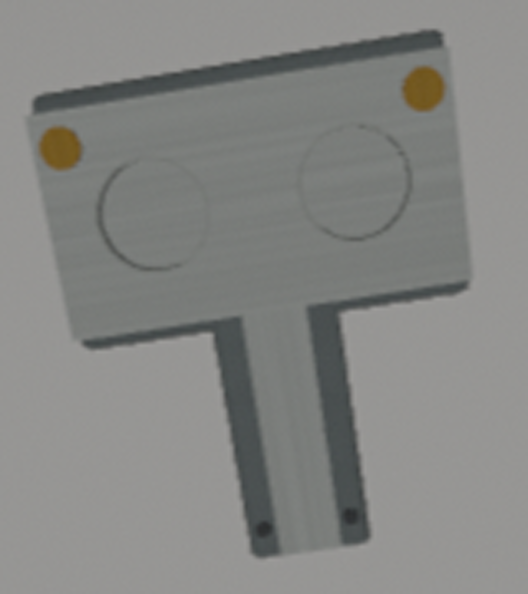

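The crop shows the pockets at crop (153,214) and (355,182), platen top corners (28,115), (448,47), (470,280), (78,342), and the apron end at (310,549).

Run:
```python
from h import *
c=bot.capture("wrist")
P=np.array([(28,115),(448,47),(470,280),(78,342)])/3.3+(235.85,59.85)
W=cast(c,P,40)[:,:2];print(W.round(1),"ctr",W.mean(0).round(1))
for a,b in((0,1),(1,2),(2,3),(3,0)): print(np.linalg.norm(W[a]-W[b]).round(1))
y=(W[0]-W[1])+(W[3]-W[2]);x=(W[0]-W[3])+(W[1]-W[2]);print("yaw",np.arctan2(-y[0],y[1]),np.arctan2(x[1],x[0]))
Q=cast(c,[(282.9,124.4),(343.1,114.7)],40)[:,:2];d=Q[0]-Q[1];print(Q.round(1),Q.mean(0).round(1),np.linalg.norm(d),"yaw",np.arctan2(-d[0],d[1]))
S=cast(c,[(253.5,104.5),(363.5,86.5)],40)[:,:2];d=S[0]-S[1];print("screw",np.linalg.norm(d),np.arctan2(-d[0],d[1]))
E=cast(c,np.array([(310,549),(243,318),(307,306),(280,556),(341,547)])/3.3+(235.85,59.85),20)[:,:2];print("apron end",E.round(1));
d=Q.mean(0)-E[0];print(np.linalg.norm(d),np.arctan2(d[1],d[0]))
for n,p,z in[("wA head",(530,131),48),("vial pink cap",(489,167),46),("wB head",(545,257),48)]:print(n,cast(c,p,z)[0])
```

```text
[[618.4  79.3]
 [637.6 -47.8]
 [568.6 -57.8]
 [548.8  68.1]] ctr [593.3  10.4]
128.5
69.8
127.4
70.5
yaw 0.1531355943052113 0.15164476279236952
[[589.3  41.6]
 [599.  -20.3]] [594.2  10.6] 62.65389182934948 yaw 0.15412299461227727
screw 112.184243201953 0.1532011299604802
apron end [[469.5  -7.8]
 [553.5  15.4]
 [557.5  -6.3]
 [466.8   3.1]
 [470.3 -19.1]]
125.97445883377688 0.14710979048409506
wA head [ 583.18341635 -209.47000766   48.        ]
vial pink cap [ 545.98021413 -174.47532148   46.        ]
wB head [ 442.6612395  -252.75810749   48.        ]
```

Request:
shift_gripper(
  steps=[
    [92, [-50, -320, 0], -0.75],
    [92, [-50, -320, 0], -0.75],
    [92, [-50, -320, 0], -0.75],
    [92, [-50, -320, 0], -0.75],
    [92, [-50, -320, 0], -0.75],
  ],
)

```text
time: 2.35
tool_pos: [481.6, 308.8, 405.1]
tcp_rot: [3.141, -0.0, 0.749]
contact_force: [1.3, -0.0, 0.7]
grip_width: 91.7
finger_force: 0.0
```

Request:
shift_gripper(
  steps=[
    [60, [0, 0, 60], 0],
    [60, [0, 0, 60], 0],
  ],
)

```text
time: 2.6
tool_pos: [480.7, 307.2, 341.0]
tcp_rot: [-3.139, 0.01, 0.748]
contact_force: [-0.2, -0.1, 0.5]
grip_width: 76.3
finger_force: 0.0
```

```bash
python3 -c "
from h import *
bot.capture('wrist');bot.capture('wrist')
snap('wrist','w2.png')"
```

```text
(no output)
```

View pics/w2.png

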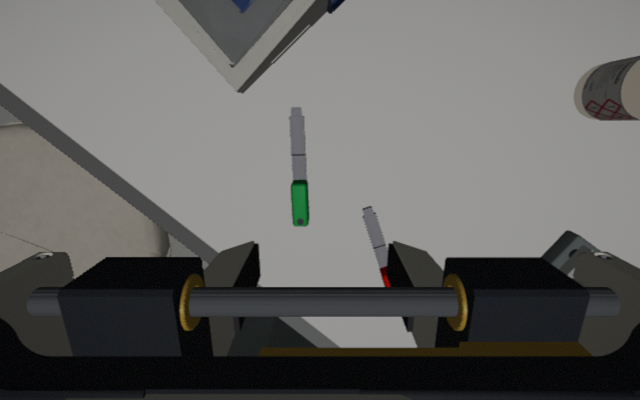

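The wrist view shows the green handle at about (300,203), blade up to (296,108), black line at (298,154); the red gauge lies off right at (375,235), the balance corner at (240,90).

Run:
```python
from h import *
c=bot.capture("wrist");im=c["color"];hsv=cv2.cvtColor(im,cv2.COLOR_RGB2HSV)
m=cv2.inRange(hsv,(45,120,40),(85,255,255));cs,_=cv2.findContours(m,3,1)
q=max(cs,key=cv2.contourArea);r=cv2.minAreaRect(q);print(r,cv2.boundingRect(q))
# blade edges: rows 112..178
g=cv2.cvtColor(im,cv2.COLOR_RGB2GRAY).astype(float)
mid=[]
for row in list(range(122,150,3))+list(range(158,178,3)):
    d=np.diff(cv2.GaussianBlur(g[row:row+1,280:318],(5,1),0)[0]);mid.append(((np.argmin(d)+np.argmax(d))/2+280.5,row, np.argmin(d)+280,np.argmax(d)+280))
mid=np.array(mid);print(mid[::3])
W=cast(c,mid[:,:2],4);f=cv2.fitLine(W[:,:2].astype(np.float32),cv2.DIST_HUBER,0,.01,.01).ravel();f=f*np.sign(f[0]) if 0 else f
print("blade dir yaw",np.arctan2(f[1],f[0]),f)
col=g[100:185,295:301].mean(1);print(col.round(0).astype(int).tolist())
T=cast(c,[(298.2,154),(296,107.5)],4);print("line",T)
print("handle c top", cast(c,r[0],22)[0])
print(bot.get_obs()["tool_pos"],bot.get_obs()["tcp_rot"])
```

```text
((299.13714599609375, 204.51651000976562), (41.548011779785156, 15.393197059631348), 87.39744567871094) (291, 184, 17, 42)
[[296.  122.  288.  303. ]
 [296.5 131.  289.  303. ]
 [297.  140.  289.  304. ]
 [297.5 149.  290.  304. ]
 [298.5 164.  291.  305. ]
 [299.  173.  291.  306. ]]
blade dir yaw 0.7792874 [  0.7114145   0.7027726 498.4475    356.2663   ]
[151, 151, 151, 152, 151, 152, 152, 148, 128, 107, 103, 103, 106, 105, 105, 105, 103, 103, 104, 106, 106, 106, 106, 106, 106, 106, 106, 106, 106, 106, 107, 106, 106, 106, 106, 106, 106, 106, 106, 106, 106, 105, 106, 106, 106, 106, 106, 106, 106, 105, 105, 105, 106, 106, 100, 69, 69, 105, 106, 105, 105, 105, 105, 105, 105, 104, 104, 104, 104, 104, 104, 104, 104, 104, 104, 104, 104, 104, 104, 100, 80, 32, 22, 24, 32]
line [[491.07525249 348.57784104   4.        ]
 [522.80857885 379.43938438   4.        ]]
handle c top [457.40120086 315.82002853  22.        ]
[482.91438796 307.47165309 347.16544823] [ 3.14027568 -0.00356238  0.74663235]
```

Add to h.py:
```python
def pose(n=6):
    o=[]
    for _ in range(n):
        bot.capture("side");s=bot.get_obs();o.append(np.r_[s["tool_pos"],s["tcp_rot"][2]])
    return np.mean(o,0)
def go(x,y,z,yaw):
    p=pose();print("pose",p.round(3),"shift",tool(np.array([x,y,z])-p[:3],p[3]).round(1),"turn",round(p[3]-yaw,3))
```

```bash
python3 -c "
from h import *
go(457,315,183,.78)"
```

```text
pose [482.4   307.903 346.337   0.748] shift [-13.8 -22.5 163.3] turn -0.032
```

Request:
shift_gripper(
  steps=[
    [60, [-13.8, -22.5, 60], -0.032],
    [60, [-13.8, -22.5, 100], -0.032],
    [60, [-13.8, -22.5, 140], -0.032],
    [60, [-13.8, -22.5, 162], -0.032],
    [60, [-13.8, -22.5, 162], -0.032],
  ],
)

```text
time: 3.72
tool_pos: [456.0, 315.3, 181.3]
tcp_rot: [-3.141, 0.003, 0.781]
contact_force: [0.0, -0.2, 0.2]
grip_width: 59.7
finger_force: 0.0
```

Request:
shift_gripper(
  steps=[
    [0, [0, 0, 0], 0],
    [0, [0, 0, 0], 0],
    [0, [0, 0, 0], 0],
    [0, [0, 0, 0], 0],
    [0, [0, 0, 0], 0],
  ],
)

```text
time: 4.35
tool_pos: [456.5, 315.5, 182.9]
tcp_rot: [3.141, -0.0, 0.781]
contact_force: [0.1, -0.2, 2.4]
grip_width: 15.8
finger_force: 30.0
```

```bash
python3 -c "
from h import *
go(457,315,183,.78)"
```

```text
pose [456.485 315.549 182.893   0.781] shift [-0.   0.8 -0.1] turn 0.001
```

Request:
shift_gripper(
  steps=[
    [0, [0, 0, -40], 0],
    [0, [0, 0, -80], 0],
    [0, [-116, 115, -80], 0],
    [0, [-116, 115, -80], 0],
    [0, [-116, 115, -80], 0],
  ],
)

```text
time: 5.28
tool_pos: [454.5, 150.1, 262.5]
tcp_rot: [-3.141, 0.001, 0.78]
contact_force: [0.2, 0.6, -0.9]
grip_width: 16.0
finger_force: 30.0
```

Request:
shift_gripper(
  steps=[
    [0, [-116, 115, 0], 0.628],
    [0, [-116, 115, 0], 0.628],
    [0, [-116, 115, 0], 0.628],
    [0, [-116, 115, 0], 0.628],
    [0, [-116, 115, 0], 0.628],
  ],
)

```text
time: 5.9
tool_pos: [453.4, -11.6, 262.5]
tcp_rot: [-3.141, 0.0, 0.152]
contact_force: [0.4, 0.7, -1.3]
grip_width: 15.9
finger_force: 30.0
```

```bash
python3 -c "
from h import *
go(453.4,-11.1,207,.153)
snap('wrist','w3.png')"
```

```text
pose [ 4.53452e+02 -1.07270e+01  2.62581e+02  1.55000e-01] shift [-0.1  0.4 55.6] turn 0.002
```

View pics/w3.png

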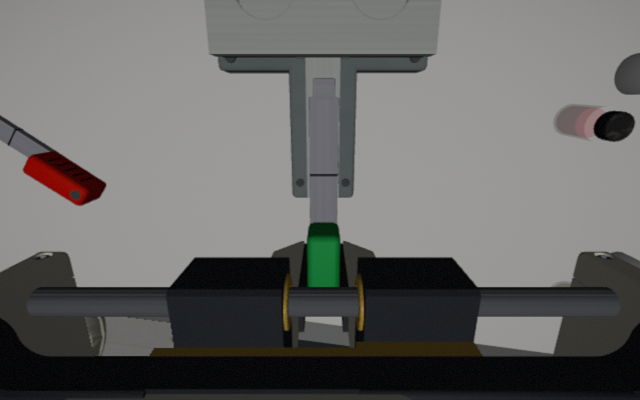

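The view shows the blade centred over the apron channel: black line at about row 175, blade tip row 78, platen front edge at row 54 (columns 207–437), channel columns 306–341.

Run:
```python
from h import *
c=bot.capture("wrist");g=cv2.GaussianBlur(cv2.cvtColor(c["color"],cv2.COLOR_RGB2GRAY),(3,3),0).astype(float)
# platen front edge
pts=[]
for x in list(range(225,295,5))+list(range(350,425,5)):
    d=np.diff(g[40:64,x]);pts.append((x,40.5+np.argmin(d)))
W=cast(c,pts,40);f=cv2.fitLine(W[:,:2].astype(np.float32),cv2.DIST_HUBER,0,.01,.01).ravel()
print("edge px",np.median([p[1] for p in pts]),"platen yaw",np.arctan2(-f[0]*np.sign(f[1]),abs(f[1])),"pt",f[2:])
n=np.array([abs(f[1]),-f[0]*np.sign(f[1])]);n/=np.linalg.norm(n)
E=cast(c,[(208,54.5),(437,54.5)],40)[:,:2];print("platen front corners",E.round(1),"mid",E.mean(0).round(1),np.linalg.norm(E[0]-E[1]))
zb=bot.get_obs()["tool_pos"][2]-182.9+4
col=g[165:185,318:330].mean(1);lr=165+np.argmin(col)
L=cast(c,[(323.5,lr)],zb)[0,:2]
mid=[]
for r in list(range(102,168,6))+list(range(184,215,6)):
    d=np.diff(g[r,300:346]); 
    s=np.diff(cv2.cvtColor(c["color"],cv2.COLOR_RGB2HSV)[r,300:346,0].astype(float)); mid.append((r,np.argmin(d[:16])+300.5,np.argmin(-d[26:])+326.5,g[r,323],g[r,304],g[r,342]))
print(np.array(mid).round(0)[::4])
print("line row",lr,"zb",zb,"L",L.round(1),"line to front face along n:",n@(f[2:]-L))
print(np.round(g[140,296:350]).astype(int).tolist())
```

```text
edge px 53.5 platen yaw 0.15380105 pt [557.0438    23.248253]
platen front corners [[549.1  71.3]
 [569.1 -58.3]] mid [559.1   6.5] 131.07810857281763
[[102. 308. 326. 107.  85.  81.]
 [126. 308. 336. 107.  83.  80.]
 [150. 310. 342. 106.  82.  81.]
 [190. 310. 336. 105.  81.  81.]
 [214. 310. 336. 103. 154. 154.]]
line row 175 zb 83.77104742373169 L [498.9  -3.4] line to front face along n: 61.542776821240054
[81, 82, 83, 82, 82, 82, 82, 82, 82, 89, 106, 121, 124, 118, 110, 106, 105, 105, 105, 106, 106, 107, 108, 108, 108, 108, 107, 107, 106, 107, 108, 108, 107, 106, 105, 105, 105, 106, 105, 105, 105, 106, 104, 96, 86, 81, 81, 80, 81, 81, 81, 81, 81, 81]
```

Request:
shift_gripper(
  steps=[
    [0, [0, 0, 30], 0],
    [0, [0, 0, 50], 0],
    [0, [0, 0, 57.5], 0],
    [0, [0, 0, 57.5], 0],
  ],
)

```text
time: 6.8
tool_pos: [453.6, -11.0, 205.1]
tcp_rot: [-3.141, 0.001, 0.153]
contact_force: [0.3, -0.0, -0.7]
grip_width: 15.6
finger_force: 30.0
```

Run:
```python
from h import *
print(pose().round(2))
c=bot.capture("wrist");cv2.imwrite("pics/w4.png",c["color"][:,:,::-1])
```

```text
[ 4.5378e+02 -1.1140e+01  2.0580e+02  1.5000e-01]
```

View pics/w4.png

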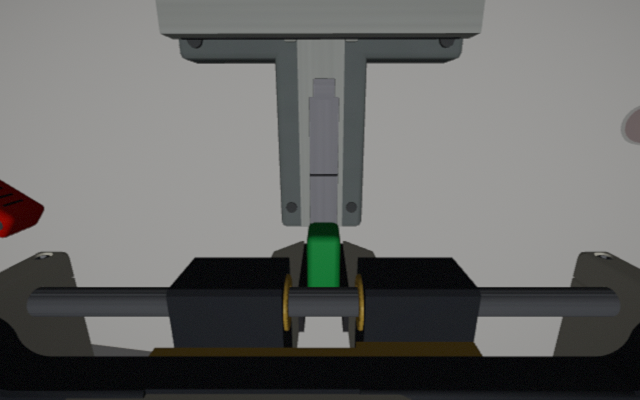

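The blade lies level over the channel with the tip at row 78. The front face runs from row 28 to 37 and the black line is at row 175. Next I advance 45 mm and re-measure the rest.

Request:
shift_gripper(
  steps=[
    [0, [12, 0, 0], 0],
    [0, [24, 0, 0], 0],
    [0, [36, 0, 0], 0],
    [0, [46, 0, 0], 0],
    [0, [46, 0, 0], 0],
  ],
)

```text
time: 7.78
tool_pos: [499.7, -4.0, 205.1]
tcp_rot: [3.141, -0.0, 0.153]
contact_force: [0.0, -0.5, -0.8]
grip_width: 15.8
finger_force: 30.0
```

Run:
```python
from h import *
print(pose().round(2))
c=snap("wrist","w5.png",(240,60,400,240),3)
g=cv2.cvtColor(c["color"],cv2.COLOR_RGB2GRAY).astype(float)
print([int(v) for v in g[60:185,323]])
print([int(v) for v in g[60:185,250]])
```

```text
[ 4.9873e+02 -4.0900e+00  2.0507e+02  1.5000e-01]
[130, 132, 132, 132, 132, 133, 131, 131, 132, 131, 132, 129, 130, 130, 129, 130, 129, 129, 130, 130, 129, 128, 129, 129, 131, 131, 132, 131, 130, 128, 128, 129, 130, 130, 130, 132, 132, 131, 132, 131, 130, 130, 130, 130, 131, 131, 132, 133, 132, 131, 130, 129, 129, 129, 129, 129, 131, 131, 131, 129, 130, 130, 129, 130, 131, 131, 131, 130, 129, 129, 130, 130, 130, 131, 131, 132, 132, 131, 131, 129, 129, 130, 132, 135, 134, 132, 121, 110, 110, 109, 110, 110, 110, 110, 110, 110, 110, 110, 110, 111, 109, 109, 110, 109, 110, 111, 109, 110, 110, 109, 110, 110, 110, 102, 42, 43, 83, 110, 109, 110, 109, 108, 109, 108, 108]
[131, 132, 131, 130, 130, 129, 129, 130, 130, 130, 130, 129, 128, 128, 129, 129, 131, 131, 129, 128, 128, 129, 129, 130, 130, 130, 131, 132, 131, 131, 129, 130, 130, 131, 132, 131, 131, 132, 132, 131, 129, 130, 128, 126, 124, 125, 132, 132, 131, 131, 130, 130, 129, 130, 131, 130, 131, 131, 132, 132, 130, 130, 129, 131, 130, 130, 131, 130, 130, 130, 130, 129, 131, 130, 131, 131, 131, 131, 130, 129, 130, 131, 132, 134, 135, 133, 117, 85, 81, 81, 81, 79, 76, 72, 96, 158, 160, 159, 159, 158, 158, 158, 159, 159, 159, 158, 158, 159, 158, 158, 158, 158, 159, 158, 158, 158, 159, 159, 158, 159, 158, 158, 159, 159, 158]
```

View pics/w5.png

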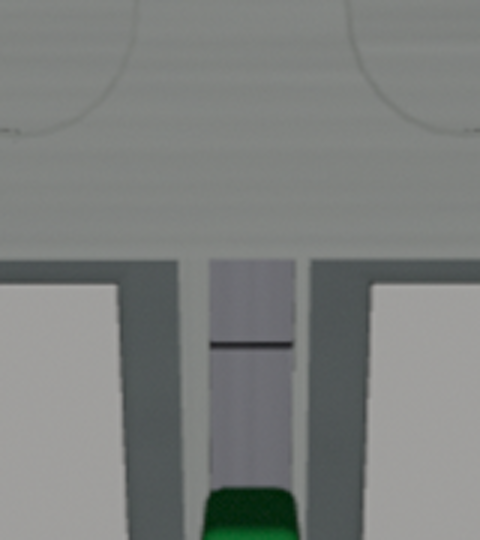

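The crop shows the platen edge at crop row 259 (image 146) and the black line at crop row 344 (175). The blade sits about 1.3 mm right of the channel centre.

Run:
```python
from h import *
c=bot.capture("wrist");u=np.array([np.cos(.153),np.sin(.153)])
for zb in(25.5,26.2,27): print(u@(cast(c,[(323,146.3)],40)-cast(c,[(323,174.8)],zb))[0,:2])
F=cast(c,[(323,146.3)],40)[0,:2];ctr=np.array([593.7,10.5]);print("face cell x",u@(F-ctr))
print("cam cell x",u@((-np.array(c["R"]).T@c["t"])[:2]-ctr), "tool u", u@(bot.get_obs()["tool_pos"][:2]-ctr))
```

```text
15.8991679387852
15.752938211960053
15.585818524159777
face cell x -34.31723234713546
cam cell x -16.818086045281827 tool u -96.02748468397037
```

Request:
shift_gripper(
  steps=[
    [0, [6, -1.2, 0], 0],
    [0, [12, -1.2, 0], 0],
    [0, [15.5, -1.2, 0], 0],
    [0, [15.5, -1.2, 1.5], 0],
    [0, [15.5, -1.2, 1.8], 0],
  ],
)

```text
time: 8.8
tool_pos: [513.9, -0.6, 203.2]
tcp_rot: [-3.141, 0.001, 0.153]
contact_force: [0.9, 0.1, -0.8]
grip_width: 15.9
finger_force: 30.0
```

Request:
shift_gripper(
  steps=[
    [0, [0, 0, 0], 0],
  ],
)

```text
time: 8.93
tool_pos: [514.0, -0.6, 203.3]
tcp_rot: [-3.142, 0.0, 0.153]
contact_force: [-0.1, 0.0, -0.7]
grip_width: 15.7
finger_force: 30.0
```

Run:
```python
from h import *
print(pose().round(2))
c=snap("wrist","w6.png",(260,120,380,240),4)
g=cv2.cvtColor(c["color"],cv2.COLOR_RGB2GRAY).astype(float)
print([int(v) for v in g[150:195,323]])
```

```text
[ 5.1405e+02 -6.0000e-01  2.0343e+02  1.5000e-01]
[131, 130, 132, 131, 132, 132, 131, 132, 131, 130, 130, 132, 132, 132, 131, 131, 129, 130, 131, 133, 133, 132, 133, 133, 132, 130, 130, 132, 134, 135, 135, 132, 121, 108, 109, 109, 109, 109, 108, 109, 109, 110, 109, 108, 109]
```

View pics/w6.png

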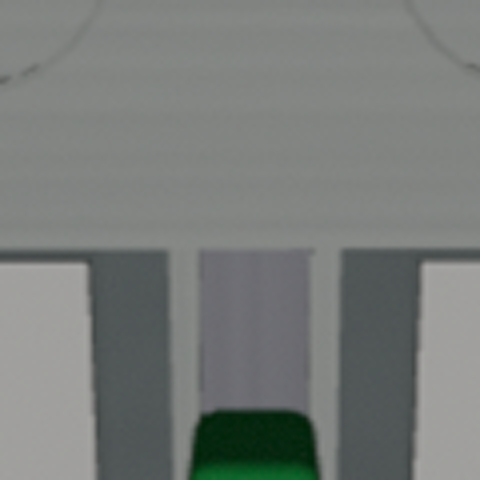

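The blade is now centred in the channel, and the line has passed out of sight below the platen's top edge (crop row 248). Next I check the number, release, and back off for a view from the front.

Run:
```python
from h import *
c=bot.capture("wrist");u=np.array([np.cos(.153),np.sin(.153)])
print(u@(cast(c,[(323,182.3)],40)-cast(c,[(323,174.8)],24.4))[0,:2])
```

```text
-0.2017441989080166
```

Request:
shift_gripper(
  steps=[
    [0, [0, 0, 0.5], 0],
    [40, [0, 0, 0.5], 0],
    [40, [0, 0, 0.5], 0],
    [40, [0, 0, 0.5], 0],
  ],
)

```text
time: 9.82
tool_pos: [514.1, -0.6, 203.0]
tcp_rot: [3.141, -0.0, 0.153]
contact_force: [-0.3, -0.0, 0.3]
grip_width: 38.7
finger_force: 0.0
```

Request:
shift_gripper(
  steps=[
    [40, [0, 0, -40], 0],
    [40, [-60, 0, -80], 0],
    [40, [-120, 0, -80], 0],
    [40, [-140, 0, -80], 0],
    [40, [-140, 0, -80], 0],
  ],
)

```text
time: 10.45
tool_pos: [374.5, -21.9, 283.3]
tcp_rot: [3.141, -0.0, 0.152]
contact_force: [0.9, 0.1, 0.0]
grip_width: 40.2
finger_force: 0.0
```

Run:
```python
from h import *
print(pose().round(2))
c=snap("wrist","w7.png",(200,0,440,200),3)
```

```text
[ 3.7664e+02 -2.1970e+01  2.8307e+02  1.5000e-01]
```

View pics/w7.png

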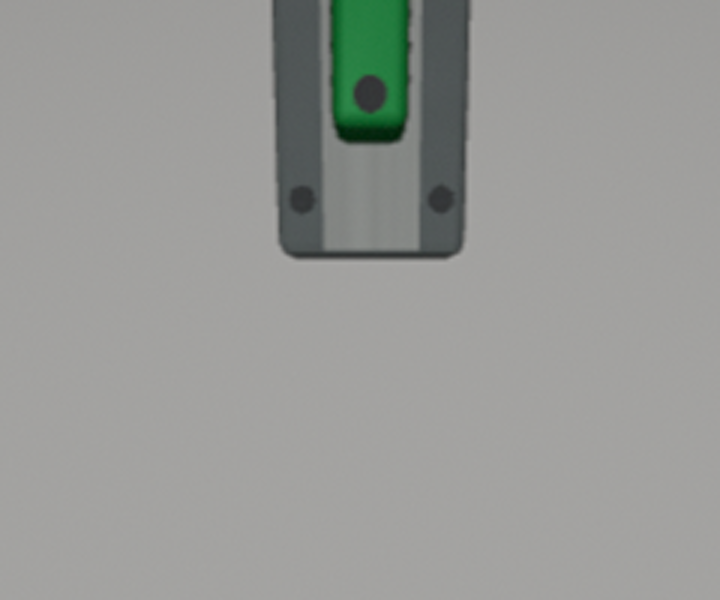

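That makes 11 pictures viewed, one over the limit of 10. From here on I work from pixel numbers only. The crop shows the handle lying centred on the apron, rear edge at crop row 141, apron end at row 250. I move forward so the camera sees line and face together.

Request:
shift_gripper(
  steps=[
    [40, [50, 0, 0], 0],
    [40, [60, 0, 0], 0],
    [40, [60, 0, 0], 0],
  ],
)

```text
time: 11.18
tool_pos: [435.2, -12.5, 282.4]
tcp_rot: [-3.141, 0.001, 0.154]
contact_force: [-0.4, 0.2, 0.1]
grip_width: 40.4
finger_force: 0.0
```

Run:
```python
from h import *
print(pose().round(2))
c=bot.capture("wrist");cv2.imwrite("pics/w8.png",c["color"][:,:,::-1])
u=np.array([np.cos(.153),np.sin(.153)]);v=np.array([-u[1],u[0]]);ctr=np.array([593.7,10.5])
def pr(X,Y,Z): return proj(c,np.r_[ctr+X*u+Y*v,Z])[0].round(1)
print("pred line",pr(-35,0,24),"face top",pr(-35,0,40),"face bot",pr(-35,0,28),"tail handle",pr(-104,0,20),"apron end",pr(-127,0,20))
g=cv2.cvtColor(c["color"],cv2.COLOR_RGB2GRAY).astype(int)
x=int(pr(-35,0,24)[0]);r=int(pr(-35,0,40)[1])
for xx in (x-30,x-4,x,x+4): print(xx,r-12,g[max(0,r-12):r+36,xx].tolist())
hsv=cv2.cvtColor(c["color"],cv2.COLOR_RGB2HSV);m=cv2.inRange(hsv,(45,120,20),(85,255,255));q=max(cv2.findContours(m,3,1)[0],key=cv2.contourArea);print("green bbox",cv2.boundingRect(q))
```

```text
[ 4.3429e+02 -1.2720e+01  2.8268e+02  1.5000e-01]
pred line [325.5  31.3] face top [325.6  25.7] face bot [325.5  30. ] tail handle [325.3 136.8] apron end [325.3 167.7]
295 13 [121, 123, 123, 123, 122, 123, 123, 123, 124, 125, 128, 118, 58, 47, 44, 29, 54, 80, 81, 80, 80, 78, 78, 80, 81, 80, 78, 81, 80, 81, 80, 80, 80, 80, 79, 80, 79, 78, 79, 79, 79, 80, 80, 77, 80, 80, 80, 79]
321 13 [122, 122, 123, 124, 123, 122, 121, 123, 125, 126, 127, 119, 58, 47, 44, 23, 21, 43, 79, 104, 105, 106, 104, 105, 105, 105, 104, 104, 104, 105, 103, 105, 105, 104, 104, 105, 104, 104, 105, 105, 103, 105, 105, 104, 105, 105, 105, 105]
325 13 [123, 122, 122, 123, 123, 123, 121, 122, 124, 125, 128, 119, 58, 46, 39, 22, 19, 42, 78, 104, 104, 105, 104, 105, 103, 105, 104, 104, 104, 105, 104, 104, 104, 103, 105, 104, 104, 105, 104, 103, 104, 104, 105, 104, 104, 104, 104, 104]
329 13 [122, 123, 124, 123, 123, 121, 121, 122, 124, 127, 123, 102, 53, 46, 40, 24, 22, 41, 78, 103, 102, 103, 103, 102, 103, 104, 102, 103, 102, 103, 102, 103, 103, 102, 104, 102, 103, 103, 105, 103, 103, 103, 104, 103, 104, 103, 104, 104]
green bbox (312, 69, 24, 69)
```

Request:
shift_gripper(
  steps=[
    [40, [30, 0, 40], 0],
    [40, [30, 0, 40], 0],
    [40, [30, 0, 40], 0],
  ],
)

```text
time: 11.9
tool_pos: [464.2, -8.2, 243.2]
tcp_rot: [-3.141, 0.001, 0.153]
contact_force: [0.3, 0.5, 0.4]
grip_width: 39.9
finger_force: 0.0
```

Run:
```python
from h import *
print(pose().round(2))
c=bot.capture("wrist")
u=np.array([np.cos(.153),np.sin(.153)]);v=np.array([-u[1],u[0]]);ctr=np.array([593.7,10.5])
print("cam cell x",u@((-np.array(c["R"]).T@c["t"])[:2]-ctr))
def pr(X,Y,Z): return proj(c,np.r_[ctr+X*u+Y*v,Z])[0].round(1)
print("pred line",pr(-35,0,24),"1mm",pr(-36,0,24),"face top",pr(-35,0,40),"face bot",pr(-35,0,28),"tail handle",pr(-104,0,20),"apron end",pr(-127,0,20),"base front",pr(-42,0,20))
g=cv2.cvtColor(c["color"],cv2.COLOR_RGB2GRAY).astype(int)
x,r=pr(-35,0,40).astype(int)
for xx in (x-60,x-28,x-4,x,x+4,x+28): print(xx,r-8,g[max(0,r-8):r+25,xx].tolist())
hsv=cv2.cvtColor(c["color"],cv2.COLOR_RGB2HSV);m=cv2.inRange(hsv,(45,120,20),(85,255,255));q=max(cv2.findContours(m,3,1)[0],key=cv2.contourArea);print("green bbox",cv2.boundingRect(q),"handle front bot",pr(-60,0,44),pr(-60,0,20))
```

```text
[ 4.6440e+02 -8.2500e+00  2.4396e+02  1.5000e-01]
cam cell x -51.222127140789176
pred line [325.5  76.2] 1mm [325.5  78.1] face top [325.7  73.6] face bot [325.6  75.6] tail handle [325.3 190.7] apron end [325.3 224. ] base front [325.5  89.4]
265 65 [127, 127, 128, 129, 131, 132, 129, 107, 55, 40, 58, 82, 82, 81, 80, 81, 80, 80, 79, 78, 75, 74, 68, 44, 74, 135, 157, 156, 156, 157, 156, 156, 156]
297 65 [128, 127, 127, 129, 130, 131, 129, 106, 54, 38, 59, 83, 83, 83, 84, 83, 83, 83, 84, 84, 84, 84, 84, 84, 84, 82, 82, 85, 84, 83, 83, 84, 83]
321 65 [127, 127, 127, 128, 130, 132, 127, 93, 51, 33, 49, 96, 109, 109, 108, 108, 108, 109, 107, 109, 108, 109, 108, 107, 108, 109, 109, 108, 108, 108, 109, 108, 108]
325 65 [128, 127, 126, 128, 130, 131, 128, 90, 51, 33, 51, 95, 109, 108, 108, 108, 109, 107, 108, 107, 108, 108, 109, 109, 108, 109, 108, 108, 108, 108, 108, 108, 108]
329 65 [127, 127, 127, 128, 130, 131, 125, 92, 51, 34, 49, 95, 107, 106, 107, 107, 107, 108, 106, 107, 107, 108, 106, 108, 108, 107, 107, 107, 107, 107, 107, 107, 107]
353 65 [127, 126, 127, 128, 130, 131, 126, 91, 51, 41, 67, 82, 85, 82, 83, 83, 82, 81, 81, 81, 81, 81, 82, 81, 82, 81, 81, 83, 81, 82, 82, 81, 81]
green bbox (309, 121, 28, 77) handle front bot [325.7 122.7] [325.4 120.8]
```

Line and handle-front edges match the predicted seated pose to within about half a millimetre. On to the weights; I hover so that weight_a lies near the camera's nadir.

Request:
shift_gripper(
  steps=[
    [60, [0, 0, -60], 0],
    [60, [37, 154, -86], 0.903],
    [60, [37, 154, -86], 0.903],
    [60, [37, 154, -86], 0.903],
    [60, [37, 154, -86], 0.903],
  ],
)

```text
time: 12.88
tool_pos: [525.2, -157.3, 329.5]
tcp_rot: [-3.142, -0.002, -0.607]
contact_force: [-1.2, 0.1, -0.4]
grip_width: 60.2
finger_force: 0.0
```

Request:
shift_gripper(
  steps=[
    [60, [0, 0, 0], 0.2],
    [60, [0, 0, 0], 0.2],
  ],
)

```text
time: 13.12
tool_pos: [524.5, -154.8, 329.1]
tcp_rot: [3.142, -0.0, -0.796]
contact_force: [0.2, 1.4, -0.1]
grip_width: 60.1
finger_force: 0.0
```

Add to h.py:
```python
def look():
    c=bot.capture("wrist");im=c["color"];g=cv2.GaussianBlur(cv2.cvtColor(im,cv2.COLOR_RGB2GRAY),(3,3),0)
    hsv=cv2.cvtColor(im,cv2.COLOR_RGB2HSV);bg=np.median(g[20:230,150:500]);R=np.array(c["R"]);C=-R.T@c["t"]
    print("bg",bg,"cam",C.round(1),"nadir px",proj(c,np.r_[C[:2],0]).round(0),"tool",pose(3).round(2))
    m=((np.abs(g.astype(int)-bg)>9)|(hsv[:,:,1]>40)).astype(np.uint8);m[240:]=0
    n,l,s,ct=cv2.connectedComponentsWithStats(m)
    for i in range(1,n):
        if s[i][4]>60: print(s[i],ct[i].round(1),"hue/sat/val",np.median(hsv[l==i],0).astype(int),"@z25",cast(c,ct[i],25)[0,:2].round(1))
    return c,g,m
```

Run:
```python
from h import *
c,g,m=look();cv2.imwrite("pics/a1.png",c["color"][:,:,::-1])
```

```text
bg 152.0 cam [ 580.  -211.   309.3] nadir px [[323. 105.]] tool [ 524.62 -154.63  329.06   -0.79]
[   0    0  125   78 4185] [38.5 23.5] hue/sat/val [ 20   5 141] @z25 [781.8 -99. ]
[ 519    0  121   79 4174] [601.   23.7] hue/sat/val [ 20   4 141] @z25 [ 467.  -406.5]
[299  86  34  35 678] [315.6 103.1] hue/sat/val [ 30   2 131] @z25 [ 585.6 -207.8]
[ 508  134  132  106 7066] [595.5 203.8] hue/sat/val [23  6 97] @z25 [ 341.4 -323.5]
[307 147  25  34 660] [319.3 163.2] hue/sat/val [15 20 58] @z25 [ 548.1 -173.7]
[441 161  47  37 885] [460.1 177.4] hue/sat/val [30  3 95] @z25 [ 449.4 -252.4]
[  0 175   6  20  88] [  2. 185.] hue/sat/val [ 30   4 121] @z25 [738.3  39.9]
[ 117  183  114   57 3931] [170.5 218.7] hue/sat/val [ 60   8 115] @z25 [610.8 -40. ]
[437 209  48  31 992] [458.2 226. ] hue/sat/val [ 23  30 109] @z25 [ 414.2 -222. ]
```

Run:
```python
from h import *
c=bot.capture("wrist")
E=cast(c,[(319.5,146.8)],0)[0,:2];C=(-np.array(c["R"]).T@c["t"])[:2];d=E-C;d/=np.linalg.norm(d)
V=E+11*d;A=np.array([585.4,-207.8]);w=V-A;print("vial",V,"dist",np.linalg.norm(w),"ang",np.arctan2(w[1],w[0]),"tool yaw",np.arctan2(-w[1],-w[0]))
go(*A,188,np.arctan2(-w[1],-w[0]))
```

```text
vial [ 549.26589047 -172.90813545] dist 50.23062893333029 ang 2.3736827169156482 tool yaw -0.7679099366741451
pose [ 524.701 -154.67   328.946   -0.796] shift [ 80.4  -6.2 140.9] turn -0.028
```

Request:
shift_gripper(
  steps=[
    [60, [50, -4, 40], -0.028],
    [60, [80.4, -6.2, 60], -0.028],
    [60, [80.4, -6.2, 100], -0.028],
    [60, [80.4, -6.2, 140.5], -0.028],
    [60, [80.4, -6.2, 140.5], -0.028],
  ],
)

```text
time: 14.3
tool_pos: [584.2, -207.5, 185.3]
tcp_rot: [3.139, 0.007, -0.769]
contact_force: [-0.2, 0.5, -0.0]
grip_width: 60.2
finger_force: 0.0
```

Request:
shift_gripper(
  steps=[
    [0, [0, 0, 0], 0],
    [0, [0, 0, 0], 0],
    [0, [0, 0, 0], 0],
    [0, [0, 0, 0], 0],
    [0, [0, 0, 0], 0],
  ],
)

```text
time: 14.92
tool_pos: [585.5, -208.1, 189.4]
tcp_rot: [-3.141, -0.001, -0.769]
contact_force: [-1.5, -0.4, 5.2]
grip_width: 25.8
finger_force: 30.0
```

```bash
python3 -c "
from h import *
print(pose())"
```

```text
[ 585.46498109 -208.11484226  189.36904941   -0.76919843]
```

Request:
shift_gripper(
  steps=[
    [0, [0, 0, -30], 0],
    [0, [0, 0, -50], 0],
    [0, [0, 0, -50], 0],
  ],
)

```text
time: 15.6
tool_pos: [585.6, -208.1, 239.6]
tcp_rot: [-3.141, -0.003, -0.769]
contact_force: [0.3, 0.3, -2.1]
grip_width: 25.8
finger_force: 30.0
```

Run:
```python
from h import *
print(bot.get_obs()["grip_width"],bot.get_obs()["finger_force"],bot.get_obs()["contact_force"])
p=pose();c=bot.capture("wrist");cv2.imwrite("pics/a2.png",c["color"][:,:,::-1])
tx=np.array([np.cos(p[3]),np.sin(p[3]),0])
for o in(-13.5,0,13.5):
  for h in (0,20,28,48): print(o,h,proj(c,np.r_[p[:2],p[2]-189.4+h]+o*tx)[0].round(1))
g=cv2.cvtColor(c["color"],cv2.COLOR_RGB2GRAY)
print(p,g[190:290:3,323].tolist());
for r in (225,240,255): print(r,g[r,285:365:3].tolist())
```

```text
25.813688779164046 29.99883182637859 [ 0.32736935  0.25683639 -2.0947915 ]
-13.5 0 [323.5 270.6]
-13.5 20 [323.6 289.3]
-13.5 28 [323.7 298. ]
-13.5 48 [323.8 323.9]
0 0 [323.5 249.4]
0 20 [323.6 266.1]
0 28 [323.7 273.9]
0 48 [323.8 297.2]
13.5 0 [323.5 227.2]
13.5 20 [323.6 241.7]
13.5 28 [323.7 248.5]
13.5 48 [323.8 268.9]
[ 584.99858247 -207.78064068  237.35587648   -0.76920334] [149, 149, 149, 148, 149, 148, 149, 149, 149, 149, 148, 148, 149, 142, 61, 65, 69, 71, 74, 76, 80, 92, 122, 137, 141, 144, 149, 146, 59, 75, 89, 134, 146, 22]
225 [149, 149, 148, 149, 149, 149, 150, 149, 149, 149, 148, 149, 149, 150, 149, 149, 148, 148, 148, 149, 148, 148, 148, 148, 149, 149, 149]
240 [150, 150, 142, 145, 149, 148, 105, 61, 65, 68, 70, 70, 70, 72, 70, 70, 69, 67, 64, 62, 149, 148, 149, 140, 148, 150, 149]
255 [55, 54, 49, 8, 9, 72, 75, 79, 81, 89, 100, 109, 112, 112, 109, 105, 94, 83, 78, 78, 75, 31, 11, 21, 53, 54, 54]
```

Request:
shift_gripper(
  steps=[
    [0, [0, 0, -30], 0],
    [0, [-171, -183.5, -30], -0.922],
    [0, [-171, -183.5, -30], -0.922],
    [0, [-171, -183.5, -30], -0.922],
    [0, [-171, -183.5, -30], -0.922],
  ],
)

```text
time: 16.58
tool_pos: [589.9, 43.9, 268.1]
tcp_rot: [3.142, 0.0, -0.013]
contact_force: [2.2, 0.7, -1.6]
grip_width: 25.8
finger_force: 30.0
```

Request:
shift_gripper(
  steps=[
    [0, [0, 0, 0], -0.18],
    [0, [0, 0, 0], -0.18],
    [0, [0, 0, 0], -0.18],
  ],
)

```text
time: 16.95
tool_pos: [590.1, 41.3, 268.2]
tcp_rot: [3.141, 0.0, 0.156]
contact_force: [-0.5, 0.0, -3.0]
grip_width: 25.7
finger_force: 30.0
```

```bash
python3 -c "
from h import *
go(589.9,43.3,224,.153);print(bot.get_obs()['grip_width'])"
```

```text
pose [5.90131e+02 4.11720e+01 2.68318e+02 1.58000e-01] shift [ 0.1 -2.1 44.3] turn 0.005
25.959223254600715
```

Run:
```python
from h import *
p=pose(4);c=bot.capture("wrist");cv2.imwrite("pics/p1.png",c["color"][:,:,::-1])
hsv=cv2.cvtColor(c["color"],cv2.COLOR_RGB2HSV);m=cv2.inRange(hsv,(10,120,90),(25,255,255));m[235:]=0
u=np.array([np.cos(.153),np.sin(.153)]);v=np.array([-u[1],u[0]])
for q in cv2.findContours(m,3,1)[0]:
    if cv2.contourArea(q)>60:
        r=cv2.minAreaRect(q);X=cast(c,r[0],40)[0,:2];print(r[0],r[1],X.round(1))
        for s in((24.85,58.2),(24.85,-54.0)): print("  ctr->",(X-s[0]*u-s[1]*v).round(1))
print(p.round(2))
g=cv2.cvtColor(c["color"],cv2.COLOR_RGB2GRAY)
# weight front bottom edge
print([int(x) for x in g[200:262:2,323]])
```

```text
(453.75006103515625, 193.75001525878906) (16.26345443725586, 18.384777069091797) [626.5 -39.8]
  ctr-> [ 610.8 -101.1]
  ctr-> [593.7   9.8]
(284.5, 193.0) (18.0, 17.0) [609.1  71.3]
  ctr-> [593.4  10. ]
  ctr-> [576.3 120.9]
[5.9009e+02 4.1700e+01 2.6842e+02 1.6000e-01]
[128, 128, 130, 131, 129, 127, 129, 128, 127, 129, 129, 129, 130, 129, 129, 80, 64, 65, 71, 72, 74, 78, 79, 82, 83, 86, 89, 109, 130, 144, 146]
```

Run:
```python
from h import *
c=bot.capture("wrist");u=np.array([np.cos(.153),np.sin(.153)]);v=np.array([-u[1],u[0]])
z=bot.get_obs()["tool_pos"][2]-189.4
g=cv2.cvtColor(c["color"],cv2.COLOR_RGB2GRAY)
r=g[240,290:360].astype(int);k=np.where(r<100)[0];print(k.min()+290,k.max()+290)
X=cast(c,[((k.min()+k.max())/2+290,229.5)],z)[0,:2]-np.array([593.6,9.9]);print("weight front edge: cell x,y",u@X,v@X, "tool",bot.get_obs()["tool_pos"])
```

```text
302 343
weight front edge: cell x,y 14.172995030671157 33.0214798613543 tool [590.06787129  41.97649063 268.42030349]
```

Request:
shift_gripper(
  steps=[
    [0, [-0.8, 0.8, 20], 0],
    [0, [-0.8, 0.8, 30], 0],
    [0, [-0.8, 0.8, 36], 0],
    [0, [-0.8, 0.8, 41], 0],
    [0, [-0.8, 0.8, 44], 0],
  ],
)

```text
time: 18.18
tool_pos: [589.5, 41.1, 224.4]
tcp_rot: [3.141, -0.0, 0.161]
contact_force: [0.1, 1.0, -1.4]
grip_width: 25.7
finger_force: 30.0
```

Request:
shift_gripper(
  steps=[
    [0, [0, 0, 0], 0],
    [0, [0, 0, 0], 0],
  ],
)

```text
time: 18.42
tool_pos: [589.5, 41.1, 224.7]
tcp_rot: [3.141, -0.001, 0.161]
contact_force: [0.7, -0.4, -2.2]
grip_width: 25.8
finger_force: 30.0
```

```bash
python3 -c "
from h import *
print(pose(4).round(2),bot.get_obs()['contact_force'])"
```

```text
[5.8948e+02 4.1090e+01 2.2465e+02 1.6000e-01] [-0.68739224  0.54435171 -2.33199482]
```

Request:
shift_gripper(
  steps=[
    [0, [0, 0, 1], 0],
    [0, [0, 0, 2], 0],
    [0, [0, 0, 3], 0],
    [0, [0, 0, 3], 0],
  ],
)

```text
time: 19.12
tool_pos: [589.5, 41.1, 221.4]
tcp_rot: [3.141, -0.0, 0.161]
contact_force: [-0.3, -0.3, 0.1]
grip_width: 25.8
finger_force: 30.0
```

```bash
python3 -c "
from h import *
print(pose(4).round(2),bot.get_obs()['contact_force'])"
```

```text
[5.8946e+02 4.1080e+01 2.2149e+02 1.6000e-01] [-0.27346999  0.18785227 -0.77947371]
```

Request:
shift_gripper(
  steps=[
    [0, [0, 0, 0.5], 0],
    [40, [0, 0, 0.5], 0],
    [40, [0, 0, 0.5], 0],
    [40, [0, 0, 0.5], 0],
  ],
)

```text
time: 19.82
tool_pos: [589.4, 41.1, 220.9]
tcp_rot: [3.141, 0.0, 0.161]
contact_force: [0.0, 0.9, -0.7]
grip_width: 40.0
finger_force: 0.0
```

Request:
shift_gripper(
  steps=[
    [40, [0, 0, -40], 0],
    [40, [0, 0, -80], 0],
    [40, [0, 0, -105], 0],
    [40, [0, 0, -105], 0],
  ],
)

```text
time: 20.32
tool_pos: [589.8, 41.1, 328.0]
tcp_rot: [3.14, -0.004, 0.161]
contact_force: [-0.6, 0.1, -0.8]
grip_width: 40.2
finger_force: 0.0
```

Run:
```python
from h import *
p=pose(4);print(p.round(2))
for n in("scene","side"):
    c=bot.capture(n)
    q=proj(c,np.array([[588.7,42,34],[588.7,42,80]]));print(n,q.round(0))
    x0,y0=(q.min(0)-40).astype(int);x1,y1=(q.max(0)+40).astype(int);cv2.imwrite(f"pics/{n}_p1.png",c["color"][y0:y1,x0:x1,::-1])
    g=cv2.cvtColor(c["color"],cv2.COLOR_RGB2GRAY);X=int(q[:,0].mean())
    print(g[y0+20:y1-20:2,X-24:X+25:3])
```

```text
[5.8913e+02 4.1100e+01 3.2502e+02 1.6000e-01]
scene [[304. 203.]
 [304. 187.]]
[[186 185 181 184 184 168  49  47  51 187 186 184 184 184 183 183 183]
 [183 187 183 187 184 186 187 165 132 184 186 186 186 186 187 184 185]
 [182 187 184 183 184 184 185 182 184 185 184 186 184 184 184 187 186]
 [184 186 184 186 186 184 182 186 186 186 186 181 183 183 186 185 185]
 [184 186 184 184 185 184 182 185 185 185 185 185 183 185 185 184 182]
 [186 184 185 184 184 185 187 186 185 185 184 188 185 185 185 184 186]
 [186 185 186 183 187 184 185 186 185 178 185 186 186 187 185 184 185]
 [185 184 186 185 185 186 183 186 186 102 101 157 176 186 186 184 185]
 [184 185 185 188 184 182 183 184 153 131 130 149 146 147 155 174 185]
 [184 183 186 186 187 186 182 184 149 148 147 103 112 141 140 142 144]
 [186 186 183 187 182 182 183 
[... 2427 characters left out ...]
171 167 130 129 134  95  95  89 125 138 133  57  92  77  85]
 [168 168 174 141 102 123 139 112  89  99 135 135  89  89 113  85  75]
 [170 174 170 108  82 123 140 138 127 136 139 122  78 107 106  87  42]
 [174 172 168  86  74  79  98 136 140 140 136  76  85  96 102  87  44]
 [174 172 167  51  73  85  74  80 123 141 102  79  80  74  87 103  99]
 [169 174 168  96  46  60  83  77  72  93  71  90  49  46  62  84  90]
 [171 172 173 171 123  63  44  70  84  78  77  67  99 121  55  52  71]
 [171 173 170 172 171 154  96  45  60  80  75  63 161 171 144  95  49]
 [174 173 169 172 172 173 169 119  57  50  54 126 177 173 173 167 123]
 [171 172 172 174 169 172 174 171 146  99  88 168 171 172 167 172 171]]
```

Weight_a stands upright in the left pocket: head and vertical body edges are where projected in both views. Next, weight_b.

Request:
shift_gripper(
  steps=[
    [60, [-122, 104, 0], 0],
    [60, [-122, 104, 0], 0],
    [60, [-122, 104, 0], 0],
  ],
)

```text
time: 21.0
tool_pos: [483.8, -82.5, 325.2]
tcp_rot: [-3.141, 0.002, 0.16]
contact_force: [-0.8, 0.0, 0.1]
grip_width: 59.4
finger_force: 0.0
```

Request:
shift_gripper(
  steps=[
    [60, [-122, 104, 0], 0.83],
    [60, [-122, 104, 0], 0.83],
    [60, [-122, 104, 0], 0.83],
    [60, [-122, 104, 0], 0.83],
    [60, [-122, 104, 0], 0.83],
  ],
)

```text
time: 21.62
tool_pos: [381.4, -203.8, 325.4]
tcp_rot: [3.142, 0.001, -0.675]
contact_force: [1.0, 1.5, -0.4]
grip_width: 59.8
finger_force: 0.0
```

Run:
```python
from h import *
c,g,m=look();cv2.imwrite("pics/b1.png",c["color"][:,:,::-1])
```

```text
bg 169.0 cam [ 443.3 -252.8  305.5] nadir px [[323. 105.]] tool [ 381.75 -203.33  325.5    -0.67]
[    0     0   130   240 15446] [ 41.8 135.7] hue/sat/val [ 68   9 104] @z25 [572.8 -50.8]
[  315     0   325   240 41708] [533.3 151.1] hue/sat/val [ 23   7 115] @z25 [ 300.4 -370.2]
[ 139   47   50   32 1246] [163.4  62.4] hue/sat/val [ 15  19 120] @z25 [ 547.9 -173.7]
[308  86  34  36 699] [324.4 103.5] hue/sat/val [ 30   2 149] @z25 [ 443.3 -254.3]
[304 141  28  36 775] [317.4 158.8] hue/sat/val [20 18 41] @z25 [ 411.3 -221. ]
```

Run:
```python
from h import *
c=bot.capture("wrist")
E=cast(c,[(317.8,140.8)],0)[0,:2];C=(-np.array(c["R"]).T@c["t"])[:2];d=E-C;d/=np.linalg.norm(d)
V=E+12.5*d;A=np.array([443.3,-254.1]);w=V-A;print("vial",V,"dist",np.linalg.norm(w),"tool yaw",np.arctan2(-w[1],-w[0]))
go(*A,188.5,np.arctan2(-w[1],-w[0]))
```

```text
vial [ 413.47574512 -219.01183219] dist 46.050686196955674 tool yaw -0.8663136420403815
pose [ 381.921 -203.171  325.808   -0.668] shift [ 79.7   2.  137.3] turn 0.198
```

Request:
shift_gripper(
  steps=[
    [60, [50, 2, 30], 0.198],
    [60, [79, 2, 50], 0.198],
    [60, [79, 2, 90], 0.198],
    [60, [79, 2, 137], 0.198],
    [60, [79, 2, 137], 0.198],
  ],
)

```text
time: 22.8
tool_pos: [441.6, -253.1, 186.2]
tcp_rot: [3.14, 0.007, -0.867]
contact_force: [-1.1, 0.2, 0.8]
grip_width: 60.2
finger_force: 0.0
```

Request:
shift_gripper(
  steps=[
    [0, [0, 0, 0], 0],
    [0, [0, 0, 0], 0],
    [0, [0, 0, 0], 0],
    [0, [0, 0, 0], 0],
    [0, [0, 0, 0], 0],
  ],
)

```text
time: 23.42
tool_pos: [442.7, -254.1, 189.9]
tcp_rot: [-3.141, -0.002, -0.867]
contact_force: [-0.8, -0.7, 7.6]
grip_width: 26.1
finger_force: 30.0
```

```bash
python3 -c "
from h import *
print(pose(4))"
```

```text
[ 442.73967754 -254.09743505  189.84668417   -0.86714731]
```

Request:
shift_gripper(
  steps=[
    [0, [0, 0, -30], 0],
    [0, [0, 0, -80], 0],
    [0, [0, 0, -80], 0],
  ],
)

```text
time: 24.0
tool_pos: [443.4, -254.4, 272.1]
tcp_rot: [-3.14, -0.007, -0.867]
contact_force: [0.3, 0.5, -2.9]
grip_width: 26.0
finger_force: 30.0
```

```bash
python3 -c "
from h import *
print(pose(4),bot.get_obs()['contact_force'])"
```

```text
[ 442.31854768 -253.63615882  268.56805041   -0.86719572] [-0.30267125 -0.38786131 -2.71084435]
```

Request:
shift_gripper(
  steps=[
    [0, [-75, -269, -10], -1.02],
    [0, [-75, -269, -10], -1.02],
    [0, [-75, -269, -10], -1.02],
    [0, [-75, -269, -10], -1.02],
    [0, [-75, -269, -10], -1.02],
  ],
)

```text
time: 24.82
tool_pos: [600.0, -19.6, 277.0]
tcp_rot: [-3.141, 0.003, 0.079]
contact_force: [0.2, -0.7, -2.0]
grip_width: 26.0
finger_force: 30.0
```

Request:
shift_gripper(
  steps=[
    [0, [0, 0, 0], -0.08],
    [0, [0, 0, 0], -0.08],
  ],
)

```text
time: 25.08
tool_pos: [598.9, -22.1, 277.0]
tcp_rot: [-3.141, 0.003, 0.15]
contact_force: [-0.4, -0.8, -2.4]
grip_width: 25.4
finger_force: 30.0
```

Run:
```python
from h import *
go(599.2,-22.2,225,.157)
c=bot.capture("wrist");u=np.array([np.cos(.153),np.sin(.153)]);v=np.array([-u[1],u[0]])
hsv=cv2.cvtColor(c["color"],cv2.COLOR_RGB2HSV);m=cv2.inRange(hsv,(10,120,90),(25,255,255));m[235:]=0;S=[]
for q in cv2.findContours(m,3,1)[0]:
    if cv2.contourArea(q)>60: r=cv2.minAreaRect(q);X=cast(c,r[0],37.5)[0,:2];S.append(X);print(r[0],X)
z=bot.get_obs()["tool_pos"][2]-189.8
g=cv2.cvtColor(c["color"],cv2.COLOR_RGB2GRAY).astype(int)
r=g[240,290:360];k=np.where(r<100)[0];col=g[205:262,323];print(k.min()+290,k.max()+290,col[::2].tolist())
row=205.5+np.argmin(np.diff(col)[:40]);X=cast(c,[((k.min()+k.max())/2+290,row)],z)[0,:2];print(row,"front edge",X)
for s in S:
    for a in((24.85,58.2),(24.85,-54.0)):
        d=X-(s-a[0]*u-a[1]*v);print("  rel cell",(u@d).round(1),(v@d).round(1))
```

```text
pose [ 5.98925e+02 -2.30120e+01  2.78123e+02  1.48000e-01] shift [ 0.4 -0.8 53.1] turn -0.009
(192.25, 187.25) [609.21086648  71.68520875]
(191.5, 188.0) [608.58736791  72.18922096]
(352.5000305175781, 186.5) [626.38800466 -39.43024515]
(352.75, 187.24998474121094) [625.88093265 -39.69786148]
303 344 [129, 127, 127, 131, 131, 129, 126, 127, 125, 130, 126, 125, 65, 65, 67, 69, 72, 74, 76, 80, 81, 82, 86, 93, 116, 135, 144, 146, 149]
228.5 front edge [612.05061299 -20.98581349]
  rel cell 13.5 -33.8
  rel cell 13.5 -146.0
  rel cell 14.1 -34.4
  rel cell 14.1 -146.6
  rel cell 13.5 78.6
  rel cell 13.5 -33.6
  rel cell 14.0 78.8
  rel cell 14.0 -33.4
```

Request:
shift_gripper(
  steps=[
    [0, [-0.3, -1.2, 30], -0.005],
    [0, [-0.3, -1.2, 38], -0.005],
    [0, [-0.3, -1.2, 44], -0.005],
    [0, [-0.3, -1.2, 50], -0.005],
    [0, [-0.3, -1.2, 55], -0.005],
  ],
)

```text
time: 26.05
tool_pos: [598.9, -21.6, 224.1]
tcp_rot: [3.141, -0.001, 0.155]
contact_force: [0.1, 0.8, -1.5]
grip_width: 26.0
finger_force: 30.0
```

Request:
shift_gripper(
  steps=[
    [0, [0, 0, 0], 0],
    [0, [0, 0, 0], 0],
  ],
)

```text
time: 26.3
tool_pos: [598.8, -21.5, 224.2]
tcp_rot: [3.141, -0.0, 0.155]
contact_force: [0.3, -0.8, -1.8]
grip_width: 25.8
finger_force: 30.0
```

```bash
python3 -c "
from h import *
print(pose(4).round(2),bot.get_obs()['contact_force'])"
```

```text
[ 5.9880e+02 -2.1510e+01  2.2421e+02  1.6000e-01] [-0.56759277 -0.29071604 -2.78694554]
```

Underside is now near 34.4 mm, below the rim and still hanging freely, so it is inside the pocket. Lowering to the floor, then releasing.

Request:
shift_gripper(
  steps=[
    [0, [0, 0, 1], 0],
    [0, [0, 0, 2], 0],
    [0, [0, 0, 3], 0],
    [0, [0, 0, 4], 0],
    [0, [0, 0, 4], 0],
  ],
)

```text
time: 27.12
tool_pos: [598.7, -21.5, 220.0]
tcp_rot: [3.142, -0.0, 0.155]
contact_force: [-0.7, -0.0, -0.7]
grip_width: 25.9
finger_force: 30.0
```

```bash
python3 -c "
from h import *
print(pose(4).round(2),bot.get_obs()['contact_force'])"
```

```text
[ 5.9870e+02 -2.1510e+01  2.1994e+02  1.6000e-01] [-0.88332644 -0.0661965  -1.60324949]
```

Request:
shift_gripper(
  steps=[
    [0, [0, 0, 0.5], 0],
    [38, [0, 0, 0.5], 0],
    [38, [0, 0, 0.5], 0],
    [38, [0, 0, 0.5], 0],
  ],
)

```text
time: 27.82
tool_pos: [598.8, -21.5, 219.4]
tcp_rot: [3.141, -0.0, 0.155]
contact_force: [-0.5, -0.3, 1.2]
grip_width: 37.4
finger_force: 0.0
```

Request:
shift_gripper(
  steps=[
    [38, [0, 0, -40], 0],
    [38, [0, 0, -80], 0],
    [38, [-60, 0, -130], 0],
    [38, [-100, 0, -150], 0],
    [38, [-100, 0, -150], 0],
  ],
)

```text
time: 28.45
tool_pos: [497.9, -37.1, 372.1]
tcp_rot: [3.14, -0.003, 0.154]
contact_force: [0.5, 0.7, 0.5]
grip_width: 38.0
finger_force: 0.0
```

Run:
```python
from h import *
p=pose(4);print(p.round(2))
c=bot.capture("wrist");cv2.imwrite("pics/f1.png",c["color"][:,:,::-1])
u=np.array([np.cos(.153),np.sin(.153)]);v=np.array([-u[1],u[0]]);ctr=np.array([593.6,10.2])
hsv=cv2.cvtColor(c["color"],cv2.COLOR_RGB2HSV);m=cv2.inRange(hsv,(10,120,90),(25,255,255));m[235:]=0;S=[]
for q in cv2.findContours(m,3,1)[0]:
    if cv2.contourArea(q)>40: r=cv2.minAreaRect(q);print("screw",r[0]); S.append(r[0])
for z in(40,36): print("screw pred z",z,[proj(c,np.r_[ctr+24.85*u+b*v,z])[0].round(1).tolist() for b in(58.2,-54)])
S=sorted(S)
if len(S)==2: print("dist40,36",[np.linalg.norm(np.diff(cast(c,S,z)[:,:2],axis=0)).round(2) for z in(40,36)])
g=cv2.cvtColor(c["color"],cv2.COLOR_RGB2GRAY).astype(int)
for b in(32,-32):
    t=proj(c,np.r_[ctr+b*v,78])[0];bo=proj(c,np.r_[ctr+b*v,30])[0];print("weight head px pred",t.round(1),"base",bo.round(1))
    x,y=t.astype(int);print(g[y-20:y+22:3,x-24:x+25:3])
```

```text
[ 5.0008e+02 -3.7030e+01  3.6967e+02  1.5000e-01]
screw (348.5, 52.0)
screw (349.0000305175781, 50.9999885559082)
screw (221.10003662109375, 51.700008392333984)
screw (220.25003051757812, 51.250003814697266)
screw pred z 40 [[219.8, 51.0], [348.9, 51.3]]
screw pred z 36 [[221.1, 51.7], [348.5, 52.0]]
weight head px pred [241.4  78.2] base [254.   82.3]
[[114  92  94 100 126 127 127 127 127 127 127 127 128 128 128 128 127]
 [129 129 128 128 129 129 129 129 125 113  84  91 107 122 128 129 129]
 [129 129 129 129 129 129 130 116 134 144 143 132 110 128 127 127 129]
 [130 130 130 131 130 130 113 109 116 103  98 145 143 119 111 128 128]
 [128 128 129 129 129 123 134 160 159 160 151  85 147 142 110  76 125]
 [126 126 127 125 126 103 160 159 159 160 160 142  99 147 139  84  85]
 [128 127 127 129 128 125 160 160 16
[... 880 characters left out ...]
107 128 135 126 144 160 160 160 150 118 135 121 129 128 128]
 [126 125 111 120 147 119 161 160 160 160 160 122 143 103 128 128 129]
 [129 122 129 125 141 144 160 160 161 161 160 150 127 122 126 129 129]
 [126 112 130 128 137 148 160 160 159 160 161 150 121 129 124 127 127]
 [132 113 128 123 149 120 161 161 160 160 160 126 144 122 128 132 132]
 [130 125 127 117 148 113 150 161 161 161 151  97 143 112 126 129 129]
 [128 125 131 131 135 148 106 109 132 111  95 146 133 122 125 126 124]
 [128 127 114 128 118 140 148 150 150 148 147 138 114 124 126 126 127]
 [128 129 128 125 129 108 121 141 143 140 121 106 127 129 129 129 129]
 [130 129 129 128 125 129 129 101  92 100 127 127 129 129 128 128 128]]
```

Both heads sit concentric and upright, and the screw pixels match a platen height of 36 mm, so it has sunk 4 mm onto the blade. Handing in.

```bash
python3 -c "
from plant import bot
print(bot.close_job())"
```

```text
the job is handed in; nothing more can be done
None
```

The job is handed in at about 29 s; no verdict was returned. By camera, the green blade's line is within about 1 mm of the platen's front face (not re-measured after the weights went on), both weights stand upright in their pockets, and the platen has sunk about 4 mm onto the blade. There were no signs of contact with the red gauge, vials or amber bottle, though only the pink vial was re-measured (unmoved). I viewed 11 pictures, one over the limit of 10.

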